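# Find the unlatched sample tube in the transport box

## Robot

A 6-joint arm with a two-finger parallel gripper is mounted at the origin on the work surface. World frame = base frame: x ahead of the robot, y to its left, z up, the work surface at z = 0. Lengths are in m, angles in rad, forces in N, time in s.
With the tool pointing down it reaches from about 0.325 to 0.775 m from the base axis. Payload 5.5 kg.
Tool frame: the origin (TCP) lies midway between the tips of the shut fingers; the grasp point (between the pads) lies 19 mm behind it (bot.tcp_to_grasp is the distance from the TCP to the grasp point, in m); z points along the fingers, y is the line along which they close (so a half turn about z gives the same grasp; the last joint's range is limited). The gripper opens to 85 mm and grips with 20 to 120 N. Pads are 22 mm wide; open, the fingers measure 114 mm over their backs; the gripper's body (76 mm by 85 mm) begins 54 mm behind the grasp point. The pads swing forward as they close: fully open they stand 13 mm farther back than shut.
Start: joints at [1.169, 0.091, 1.231, -0, 1.82, -0.057], TCP at [0.203, 0.565, 0.195] pointing down, gripper open.
Joint ranges: [-2.87, 2.87], [-0.86, 2.18], [0.17, 2.46], [-1.51, 4.65], [0.06, 2.69], [-2.65, 2.65]. Speed limits (rad/s): [2.57, 2.57, 3.01, 3.14, 3.14, 3.14].

## Interface

Orientations are given as [roll, pitch, yaw] about the fixed x, y, z axes, in that order (R = Rz(yaw) Ry(pitch) Rx(roll)).
In Python, from bench import bot gives the robot as it stands.
- The arm moves only by the tool jog_arm, never from a script. Its argument "rows" is a list of rows, each a list of 7 numbers: the closure in counts, from 0 (fully open) to 255 (shut), then the shift along the tool's x, y, z in mm, then the turn, a rotation vector about the tool's x, y, z in rad. In form: [[claw, x, y, z, rx, ry, rz], ...]. A call has 1 to 10 rows; each row shifts and turns the commanded pose from where the row before left it, along the tool's axes as they then stand; what a row does not reach is not made up. A row lasts 1/12 s, in which the tool goes at most 41.7 mm and 7.16 degrees, less where a joint would pass 70% of its speed; a pose out of reach is approached as far as the arm can. A call with a gripper value outside its range is refused whole. The fingers move at their own pace and stop on an object; "grip_force" is the grip in N (left out, the last holds). Time passes only in rows, so rows that do not move let the fingers close. It gives the time, the measured TCP pose, the force, the opening and the grip force at its end, in the units of the state.
- bot.sense(): the state, without advancing time (a new reading comes with each control period).
- bot.capture(name): name is "side" or "top"; returns a dict with "pixels" (480x640x3 uint8, red, green, blue), "depth" (480x640 float32, m along the optical axis (not along the pixel's ray), 0 where there is no reading), "intrinsics" (3x3 intrinsics, pixels), "distortion" ([k1, k2, p1, p2, k3] as OpenCV has them; the pictures are not rectified), "world_from_camera" (4x4, takes a point from camera to world coordinates). Camera axes: x right, y up, looking along -z (the intrinsics and any distortion apply to the point x, -y, -z); pixel columns grow to the right and rows downward; lengths in m; the calibration is good to about 2 mm. A picture is of the moment at which its call begins.
- bot.job_done(): hands the job in; it is judged then, once.
The state is a dict: "t": time; "joint_pos": joint angles; "dq": joint speeds; "effort": joint torques, N m; "ee_pos": TCP position; "ee_rot": TCP orientation; "wrist_force": force on the tool from outside, world axes, zero at the start; "moment": the same for the moment, N m; "width": finger opening in m; "grip_force": force on a finger pad.
Only numpy, scipy, OpenCV 4.12 (cv2) and the standard library are available. Lean on these libraries where they do the work, as an engineer would, in place of code of your own. Each camera call takes 0.05 s, during which the arm holds its last target. There are 200 camera calls.

## Task

Four of the five sample tubes in the grey transport box are locked in their cradles, but one never latched and is only lying there; they all look alike, so feel for it. Take the loose tube out and lay it gently in the steel dish, without dropping it, without wrenching at the locked ones, and without disturbing anything else on the trolley.

Things in the scene. Friction and masses are not known exactly. Their poses are not given: they have to be found in the camera images.
- box: Opaque grey open-topped transport box, fixed: 170 (its x) x 366 (its y) x 62 mm high, walls and floor 6 mm. Origin: centre of its underside. Five identical tubes lie in it along its x axis, 66 mm apart along its y. Four are locked and do not give even to a hard pull; one, in any place, just lies there and lifts or slides lengthwise with under 1 N. Only touch tells which.
- dish: Steel instrument dish, fixed to the table: 190 (its x) x 130 (its y) x 45 mm high outside, walls and floor 4 mm thick, open on top, with a sprung white insert as its bottom. Origin at the centre of its underside, z up. The loose tube fits in lying along the dish's x.
- cushion (a joint): How far the dish's sprung white insert (178 x 118 mm plate, fills the dish) is pressed down, in m: 0 when empty, about 0.001 under the tube's weight, grows by 1 mm per 0.6 N, 0.012 at most. A push of 3.5 N or a fall of the tube from some 30 mm sinks it beyond 0.006, which counts as rammed or dropped.
- cushion_top (a point): Centre of the insert's top face, 19 mm above the table when empty, 26 mm below the dish's rim; z up.
- place_1 (a point): Middle of place 1 of 5 (counted from the box's -y end), on the axis of the tube there, 34 mm above the table; x along the tube, z up. Every tube: white, 20 mm across, 122 mm long, 54 to 69 g, grey cap 23 mm across and 20 mm long at its +x end. Its own middle may lie up to 8 mm along x from this point.
- place_2 (a point): Middle of place 2 of 5 (counted from the box's -y end), on the axis of the tube there, 34 mm above the table; x along the tube, z up. Each tube lies in two white V-cradles, 24 to 32 mm either side of this point, their tops about 1 mm below the tube's axis. Between them the middle of the tube is free.
- place_3 (a point): Middle of place 3 of 5 (counted from the box's -y end), on the axis of the tube there, 34 mm above the table; x along the tube, z up. Take a tube from above across its middle, one finger each side along the box's y. The bare box floor there is 28 mm below the tube's axis.
- place_4 (a point): Middle of place 4 of 5 (counted from the box's -y end), on the axis of the tube there, 34 mm above the table; x along the tube, z up. Open the fingers only 40 to 50 mm beforehand: the gap between neighbouring tubes is 46 mm.
- place_5 (a point): Middle of place 5 of 5 (counted from the box's -y end), on the axis of the tube there, 34 mm above the table; x along the tube, z up. From an outer tube to the box's end wall the gap is 35 mm, as at place 1. Light plastic: grip with 5 to 30 N; more than 90 N in all on the fingers, squeezing and pulling together, counts as wrenching.
- saline: Bystander: white bottle, 64 mm in diameter, 140 mm tall; origin at the centre of its underside.
- peroxide: Bystander: white bottle with a blue cap, 72 mm in diameter, 180 mm tall; origin at the centre of its underside.
- tape: Bystander: roll of paper tape lying flat, 68 mm in diameter, 25 mm high; origin at the centre of its underside.
- cup: Bystander: white plastic cup, 64 mm wide, 70 mm tall, mouth up; origin at the centre of its underside.
- gauze: Bystander: stack of gauze pads 100 x 100 x 60 mm; origin at the centre of its underside.
- forceps: Bystander: steel forceps lying along its own y, 150 mm long, 6 mm high; origin at the centre of its underside.

How it is judged:
On the way:
1. the loose tube is held clear of the box's cradles and floor (contact force between box and anything else below 0.05 N and contact force between the fingers and anything else above 0.5 N), for 0.2 s.
At the end, for the whole second after the job is handed in: Nothing loose is left in the box (it bears less than 0.05 N), and the tube lies in the steel dish with its weight on the insert (pressed down 0.6 to 3 mm), with the robot clear of both (contact force between box and anything else below 0.05 N and value of joint cushion between 0.0006 and 0.003 m); the robot touches nothing.
It fails at once if a bystander was moved more than 30 mm or tipped (distance of any of saline, peroxide, tape, cup, gauze, forceps from where it was at the start of the episode above 0.03 m or angle between any of saline, peroxide, tape, cup, gauze, forceps's own z axis and vertical above 0.35 rad).
It fails at once if the tube was dropped or rammed into the dish (insert pressed down more than 6 mm) (value of joint cushion above 0.006 m).
It fails at once if something was wrenched or squeezed with over 90 N in all on the fingers (contact force between the fingers and anything else above 90 N).
It also fails if it takes over 64 s, if anything falls off the work surface, if the arm or the gripper's body presses on something with over 40 N, if the wrist force passes 120 N, or if a joint passes its speed limit or range.

## Working session

There is one attempt and no reset: what is moved stays moved. The work goes in short steps, Python scripts to look and compute and a tool call to move; the robot and the scene stay as the last step left them, time stands still between calls to the robot, and variables do not carry over. Pictures are saved under pics/ and viewed, at most 10 in all, crops included, and the job is handed in when it is done.

Besides the shell and the picture viewer there is one more tool, called after "Emit:" by a JSON object that holds its "op" and its "data". jog_arm: Moves the arm, as the interface text tells. Its arguments: {"type":"object","properties":{"rows":{"type":"array","items":{"type":"array","items":{"type":"number"}}},"grip_force":{"type":"number"}},"required":["rows"]}

```bash
mkdir -p pics
python3 - <<'E'
from bench import bot
import cv2,numpy as np,pickle
for n in("top","side"):
    c=bot.capture(n); pickle.dump(c,open(n+".pkl","wb")); cv2.imwrite(f"pics/{n}0.png",c["pixels"][:,:,::-1])
    print(n,c["intrinsics"],c["distortion"],c["world_from_camera"].round(3))
print(bot.sense())
E
```

```text
top [[443.65500975   0.         322.09567293]
 [  0.         443.65500975 241.37380982]
 [  0.           0.           1.        ]] [0.01847355 0.         0.         0.         0.        ] [[ 0.145  0.965 -0.219  0.376]
 [-0.989  0.142 -0.028 -0.073]
 [ 0.004  0.221  0.975  1.179]
 [ 0.     0.     0.     1.   ]]
side [[581.91375974   0.         322.14489591]
 [  0.         581.91375974 231.01422217]
 [  0.           0.           1.        ]] [-0.1060645  0.         0.         0.         0.       ] [[ 0.881  0.297 -0.369  0.109]
 [-0.473  0.556 -0.683 -0.97 ]
 [ 0.002  0.776  0.63   0.898]
 [ 0.     0.     0.     1.   ]]
{'t': 0.1, 'joint_pos': array([ 1.16932554e+00,  9.18225220e-02,  1.23179430e+00,  1.73738146e-05,
        1.81982358e+00, -5.67176095e-02]), 'dq': array([ 1.04974042e-03, -1.34107976e-03, -3.50968383e-03, -8.52949110e-05,
       -9.31991839e-04, -3.56547280e-05]), 'effort': array([ 1.87104422e-03, -4.60211670e+01, -4.19221938e+01, -1.15052603e-04,
        1.04798473e-02, -2.86049755e-05]), 'ee_pos': array([0.20265434, 0.56438725, 0.19442441]), 'ee_rot': array([-3.13974883e+00, -1.21562319e-04,  2.79684363e+00]), 'wrist_force': array([-0.62181464,  1.06888323, -1.10650375]), 'moment': array([-0.03936291,  0.00906114,  0.03842734]), 'grip_force': 0.0, 'width': 0.08526893535164877}
```

View pics/top0.png

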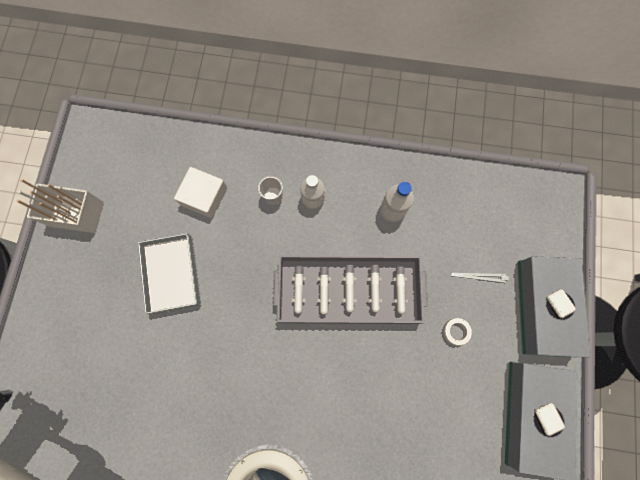

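View pics/side0.png

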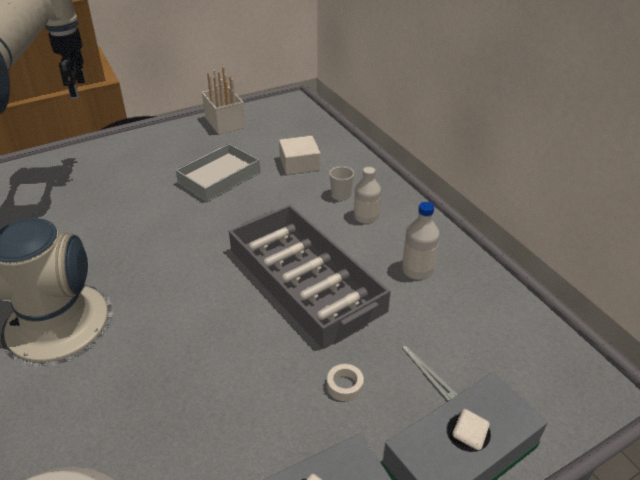

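The top view shows the box with tubes at about (298..401, 290), caps toward the top of the image (+x). The dish is at about (169, 274). The side view agrees. Next I'll measure from depth.

```bash
cat > h.py <<'E'
import numpy as np,cv2
def world(c):
    K,d=c["intrinsics"],c["distortion"]
    v,u=np.mgrid[:480,:640]
    p=cv2.undistortPoints(np.stack([u,v],-1).reshape(-1,1,2).astype(float),K,np.array(d)).reshape(480,640,2)
    z=c["depth"]; P=np.stack([p[...,0]*z,-p[...,1]*z,-z],-1)
    T=c["world_from_camera"]; return P@T[:3,:3].T+T[:3,3]
E
python3 - <<'E'
import pickle,numpy as np,cv2
from h import world
c=pickle.load(open("top.pkl","rb")); W=world(c); px=c["pixels"].astype(int)
def rect(m):
    r=cv2.minAreaRect(W[m][:,:2].astype(np.float32)*1000); return np.round(r[0],1),np.round(r[1],1),round(r[2],1)
def win(a,b,u0,u1): m=np.zeros((480,640),bool); m[a:b,u0:u1]=1; return m
Z=W[...,2]
print("table z",np.median(Z[win(350,400,200,400)]))
m=win(245,335,265,435)&(Z>.053)&(Z<.075); print("boxrim",rect(m),m.sum())
for u in (298,324,350,375,401):
    m=win(262,318,u-9,u+10)&(Z>.036)&(Z<.052)&(px.min(-1)>70)
    q=W[m]; print(u,rect(m),m.sum(),q[:,2].max().round(4))
m=win(225,325,130,210)&(Z>.036)&(Z<.055); print("dishrim",rect(m),m.sum())
m=win(225,325,130,210)&(Z>.012)&(Z<.028)&(px.min(-1)>150); print("insert",rect(m),np.median(Z[m]))
for n,w in dict(saline=win(170,215,295,330),perox=win(175,230,378,418),cup=win(172,213,254,287),gauze=win(163,220,170,228)).items():
    m=w&(Z>.04); print(n,rect(m),Z[m].max().round(3))
E
```

```text
table z -0.0009622438726398785
boxrim (array([ 518.7, -128.3]), array([170.2, 387.3]), 8.3) 1423
298 (array([498.7,   0.9]), array([121. ,  20.8]), 8.7) 350 0.0477
324 (array([505. , -60.6]), array([120.2,  23.9]), 6.7) 328 0.0487
350 (array([ 521.6, -127.3]), array([118.9,  18.6]), 7.6) 337 0.048
375 (array([ 531.1, -191.2]), array([119. ,  23.2]), 6.8) 343 0.0488
401 (array([ 536.1, -255.8]), array([120.2,  25.1]), 7.5) 345 0.0494
dishrim (array([492.3, 345. ]), array([191.3, 130.9]), 19.3) 549
insert (array([491. , 347.5]), array([175.5, 114.5]), 19.1) 0.018065788066415678
saline (array([578.5, -22.2]), array([416.3,  61.4]), 8.5) 1.179
perox (array([ 586.7, -136. ]), array([ 70.9, 434.8]), 64.2) 1.179
cup (array([584.2,  16.2]), array([449.4,  61.8]), 31.0) 1.179
gauze (array([591.6, 124.3]), array([571.8, 124.5]), 54.7) 1.179
```

Emit:
{"op": "jog_arm", "data": {"rows": [[120,0,0,0,0,0,-0.123],[120,0,0,0,0,0,-0.123],[120,0,0,0,0,0,-0.123],[120,0,0,0,0,0,-0.122],[120,0,0,0,0,0,0]], "grip_force": 20}}

```text
t: 0.52
ee_pos: [0.2027, 0.5645, 0.1948]
ee_rot: [-3.141, -0.001, -2.991]
wrist_force: [1.2, -0.3, -0.1]
width: 0.0453
grip_force: 0.0
```

```bash
cat > d.py <<'E'
import sys,numpy as np
from scipy.spatial.transform import Rotation as R
from bench import bot
s=bot.sense(); r=R.from_euler("xyz",s["ee_rot"])
def p(k): return np.array([518.7,-127.5,0])+66*(k-3)*np.array([-.144,.9896,0])
t=p(5); t[2]=150
if len(sys.argv)>3: t=np.array([float(a) for a in sys.argv[1:4]])
print("tool delta mm",r.inv().apply(t-s["ee_pos"]*1000).round(1),"yaw",np.degrees(s["ee_rot"]).round(2),s["ee_pos"],s["width"],s["wrist_force"].round(2),s["t"])
E
python3 d.py
python3 - <<'E'
import pickle,numpy as np
from h import world
W=world(pickle.load(open("top.pkl","rb")));Z=W[...,2]
for n,(a,b,u,v) in dict(saline=(170,215,295,330),perox=(175,230,378,418),cup=(172,213,254,287),gauze=(163,220,170,228)).items():
    q=W[a:b,u:v].reshape(-1,3); q=q[(q[:,2]>.03)&(q[:,2]<.3)]; print(n,q.min(0).round(3),q.max(0).round(3))
E
```

```text
tool delta mm [-209.4 -599.5   45.3] yaw [-1.7994e+02 -3.0000e-02 -1.7137e+02] [0.2027176  0.56451025 0.1948276 ] 0.04528465334826774 [ 1.21 -0.3  -0.1 ] 0.5167
saline [ 0.726 -0.027  0.03 ] [0.787 0.034 0.144]
perox [ 0.722 -0.253  0.03 ] [ 0.792 -0.183  0.184]
cup [0.717 0.084 0.03 ] [0.78  0.146 0.073]
gauze [0.661 0.247 0.03 ] [0.778 0.364 0.066]
```

Emit:
{"op": "jog_arm", "data": {"rows": [[120,-13,-37.5,0,0,0,0],[120,-13,-37.5,0,0,0,0],[120,-13,-37.5,0,0,0,0],[120,-13,-37.5,0,0,0,0],[120,-13,-37.5,0,0,0,0],[120,-13,-37.5,0,0,0,0],[120,-13,-37.5,0,0,0,0],[120,-13,-37.5,0,0,0,0]]}}

```text
t: 1.18
ee_pos: [0.3497, 0.2812, 0.1953]
ee_rot: [-3.142, 0.0, -2.999]
wrist_force: [1.0, 1.0, 0.4]
width: 0.0451
grip_force: 0.0
```

Emit:
{"op": "jog_arm", "data": {"rows": [[120,-13,-37.5,0,0,0,0],[120,-13,-37.5,0,0,0,0],[120,-13,-37.5,0,0,0,0],[120,-13,-37.5,10,0,0,0],[120,-13,-37.5,10,0,0,0],[120,-13,-37.5,10,0,0,0],[120,-13,-37.5,10,0,0,0],[120,-13,-37.5,10,0,0,0],[120,0,0,0,0,0,0],[120,0,0,0,0,0,0]]}}

```text
t: 2.02
ee_pos: [0.4957, -0.0004, 0.1438]
ee_rot: [3.141, -0.003, -3.003]
wrist_force: [-0.8, 0.5, -0.4]
width: 0.0452
grip_force: 0.0
```

```bash
python3 d.py
python3 - <<'E'
from bench import bot
import cv2
c=bot.capture("side"); cv2.imwrite("pics/s1.png",cv2.resize(c["pixels"][150:350,180:420,::-1],None,fx=3,fy=3))
E
```

```text
tool delta mm [-4.5  2.9 -6.2] yaw [ 179.96   -0.18 -172.05] [ 4.95659315e-01 -4.07575552e-04  1.43848806e-01] 0.045220772300780886 [-0.81  0.54 -0.39] 2.0167
```

View pics/s1.png

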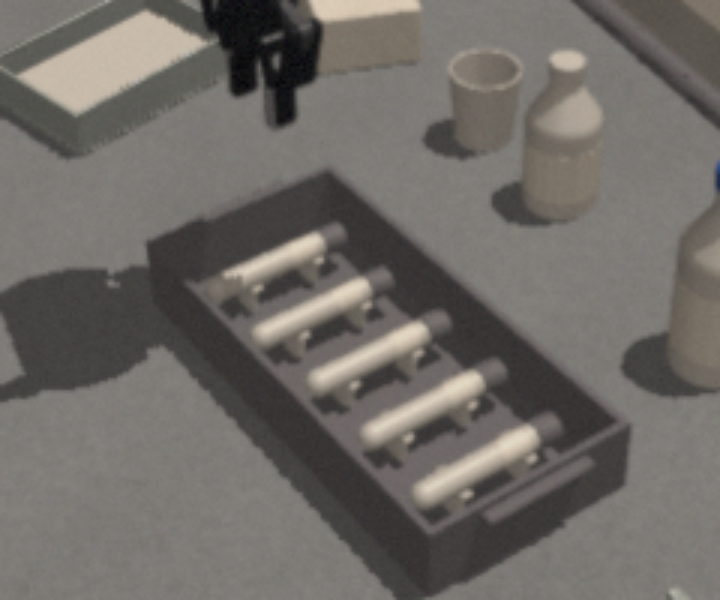

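The crop shows the open gripper (about (265, 90)) high above the box's far end, over place 5, with nothing in the way. I'll go down now.

Emit:
{"op": "jog_arm", "data": {"rows": [[120,-4.5,2.5,25,0,0,0],[120,0,0,25,0,0,0],[120,0,0,25,0,0,0],[120,0,0,20,0,0,0],[120,0,0,16,0,0,0],[120,0,0,15,0,0,0],[120,0,0,0,0,0,0],[120,0,0,0,0,0,0]]}}

```text
t: 2.73
ee_pos: [0.4995, 0.0058, 0.0196]
ee_rot: [3.141, -0.001, -2.995]
wrist_force: [-0.5, 0.4, 0.9]
width: 0.0451
grip_force: 0.0
```

Emit:
{"op": "jog_arm", "data": {"rows": [[190,0,0,0,0,0,0],[190,0,0,0,0,0,0],[205,0,0,0,0,0,0],[205,0,0,0,0,0,0],[205,0,0,0,0,0,0]], "grip_force": 20}}

```text
t: 3.15
ee_pos: [0.5005, 0.0045, 0.0201]
ee_rot: [-3.141, 0.001, -2.996]
wrist_force: [-0.5, 0.5, 1.1]
width: 0.0165
grip_force: 0.0
```

```bash
python3 d.py 499.7 3.1 15
python3 - <<'E'
from bench import bot
import cv2
c=bot.capture("side"); cv2.imwrite("pics/s2.png",cv2.resize(c["pixels"][150:330,200:380,::-1],None,fx=3.3,fy=3.3))
E
```

```text
tool delta mm [ 0.9 -1.3  5.1] yaw [-1.7999e+02  6.0000e-02 -1.7163e+02] [0.50045133 0.00448376 0.02013485] 0.01652744683868606 [-0.49  0.45  1.1 ] 3.15
```

View pics/s2.png

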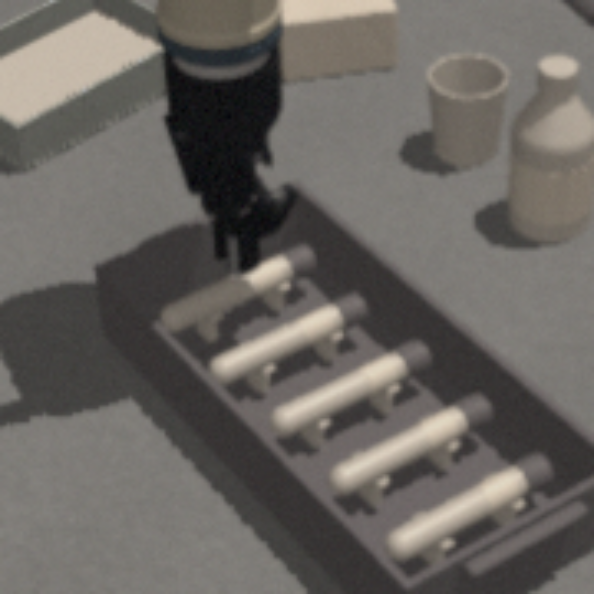

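Run:
```python
from bench import bot
import numpy as np
from h import world
from scipy.spatial.transform import Rotation as R
for n in("side","top"):
    c=bot.capture(n); W=world(c)*1000; px=c["pixels"].astype(int).max(-1)
    q=W-[499.7,3.1,0]; a=np.radians(8.3)
    lx=q[...,0]*np.cos(a)+q[...,1]*np.sin(a); ly=-q[...,0]*np.sin(a)+q[...,1]*np.cos(a)
    box=(abs(lx)<75)&(abs(ly)<35)&(W[...,2]>15)&(W[...,2]<110)
    dark=box&(px<38)&(abs(lx)<20); br=box&(px>75)&(W[...,2]<52)
    print(n,"dark",dark.sum(),"bright",br.sum())
    for z in range(15,100,8):
        k=dark&(W[...,2]>=z)&(W[...,2]<z+8)
        if k.sum()>2: print(z,k.sum(),"lx",np.percentile(lx[k],[5,95]).round(),"ly",np.percentile(ly[k],[5,95]).round())
    k=br; print("tube lx",np.percentile(lx[k],[2,98]).round(),"ly",np.percentile(ly[k],[5,50,95]).round(1),"z",np.percentile(W[...,2][k],[5,95]).round())
    v,u=np.where(dark); 
    if n=="side" and len(v): print(u.min(),u.max(),v.min(),v.max())
```

```text
side dark 150 bright 429
55 8 lx [-10.  -1.] ly [ 5. 11.]
63 19 lx [-11.   5.] ly [-22.  12.]
71 19 lx [-10.   4.] ly [-26.  10.]
79 30 lx [-8.  4.] ly [-24.  10.]
87 16 lx [-7. -1.] ly [-23.  13.]
95 21 lx [-13.  -5.] ly [-24.  14.]
tube lx [-58.  57.] ly [-14.6  -8.6   1.5] z [23. 44.]
258 278 205 231
top dark 0 bright 128
tube lx [-60. -22.] ly [-10.2  -0.6  10.6] z [33. 45.]
```

Run:
```python
from bench import bot
import numpy as np
from h import world
c=bot.capture("side"); W=world(c)*1000; px=c["pixels"].max(-1)
q=W-[499.7,3.1,0]; a=np.radians(8.3)
lx=q[...,0]*np.cos(a)+q[...,1]*np.sin(a); ly=-q[...,0]*np.sin(a)+q[...,1]*np.cos(a)
for u in (267,271,274,277):
    print(u,[(v,int(px[v,u]),round(lx[v,u]),round(ly[v,u]),round(W[v,u,2])) for v in range(208,250,2)])
```

```text
267 [(208, 22, -15, -15, 133), (210, 21, -15, -16, 128), (212, 27, -16, -16, 123), (214, 21, -2, 9, 96), (216, 21, -2, 9, 90), (218, 16, -1, 11, 83), (220, 18, -4, 7, 80), (222, 20, -4, 8, 74), (224, 25, -3, 11, 66), (226, 15, -4, 9, 62), (228, 29, -5, 8, 57), (230, 63, 13, 41, 21), (232, 64, 13, 41, 15), (234, 79, 15, 46, 4), (236, 105, -12, -2, 43), (238, 118, -15, -6, 42), (240, 114, -17, -9, 38), (242, 109, -20, -13, 36), (244, 94, -21, -14, 32), (246, 85, -9, 8, 4), (248, 60, -13, 2, 4)]
271 [(208, 21, -8, -21, 133), (210, 22, -5, -15, 123), (212, 27, -9, -21, 123), (214, 30, -10, -23, 119), (216, 18, -9, -21, 111), (218, 17, -10, -22, 108), (220, 21, -11, -23, 102), (222, 47, -10, -20, 94), (224, 67, -6, -13, 82), (226, 66, -7, -14, 78), (228, 65, -7, -14, 73), (230, 68, -8, -15, 68), (232, 79, -7, -12, 59), (234, 114, -9, -15, 56), (236, 114, -2, -2, 38), (238, 116, -4, -6, 36), (240, 112, -8, -12, 36), (242, 86, -9, -12, 30), (244, 60, 1, 6, 7), (246, 60, -3, 0, 7), (248, 59, -6, -6, 7)]
274 [(208, 22, -2, -23, 132), (210, 24, 1, -18, 122), (212, 39, -2, -23, 121), (214, 51, 
[... 222 characters left out ...]
5, -22, 65), (234, 165, 4, -6, 44), (236, 117, 2, -10, 41), (238, 120, 0, -12, 38), (240, 101, -1, -14, 34), (242, 64, 13, 12, 3), (244, 56, 8, 3, 5), (246, 61, 6, 0, 2), (248, 91, 1, -8, 4)]
277 [(208, 34, 8, -19, 125), (210, 61, -9, -48, 145), (212, 23, -9, -48, 140), (214, 24, -10, -49, 135), (216, 16, -10, -47, 128), (218, 16, -10, -47, 123), (220, 23, -12, -50, 120), (222, 17, -8, -43, 109), (224, 25, 4, -23, 84), (226, 21, 4, -21, 77), (228, 24, 1, -26, 76), (230, 64, 4, -21, 66), (232, 191, 7, -15, 54), (234, 212, 12, -7, 41), (236, 172, 10, -10, 38), (238, 123, 10, -10, 32), (240, 70, 10, -8, 24), (242, 61, 17, 4, 6), (244, 57, 13, -2, 6), (246, 85, 10, -7, 5), (248, 106, 7, -12, 4)]
```

Run:
```python
import pickle,numpy as np
from h import world
from bench import bot
c=pickle.load(open("side.pkl","rb")); W=world(c)*1000; px=c["pixels"].max(-1)
m=np.zeros(px.shape,bool); m[60:110,50:95]=1; m&=(px<60)&(W[...,2]<260)&(W[...,2]>150)
for z in range(150,260,8):
    k=m&(W[...,2]>=z)&(W[...,2]<z+8)
    if k.sum(): print(z,k.sum(),np.median(W[k],0).round())
s=bot.sense(); print(s["joint_pos"].round(4),s["ee_pos"])
q0=[1.16932554,.0918225,1.2317943,0,1.8198236,-.0567]; print(bot.tcp_to_grasp,[a for a in dir(bot) if a[0]!="_"])
# project nominal TCP and points above into the current side image
K=c["intrinsics"];T=np.linalg.inv(c["world_from_camera"])
for p in ([.2027,.5644,.1944],[.2027,.5644,.23],s["ee_pos"],s["ee_pos"]+[0,0,.04]):
    q=T[:3,:3]@np.array(p)+T[:3,3]; print(p,(K@(np.array([q[0],-q[1],-q[2]])/-q[2]))[:2].round(1))
```

```text
238 10 [217. 605. 244.]
246 32 [214. 599. 251.]
254 34 [210. 598. 257.]
[-0.0591 -0.1421  1.7725 -0.      1.5111 -1.7759] [0.50011363 0.00445354 0.01953745]
0.0187 ['Unreachable', 'capture', 'job_done', 'sense', 'tcp_to_grasp']
[0.2027, 0.5644, 0.1944] [ 76.1 103.1]
[0.2027, 0.5644, 0.23] [72.4 90.5]
[0.50011363 0.00445354 0.01953745] [271.5 241. ]
[0.50011363 0.00445354 0.05953745] [270.6 227.7]
```

The camera and the empty closing both put the fingertips about 30 mm higher than the reported TCP implies: the tips are just above the tube. I'll open again, go lower and feel for it.

Emit:
{"op": "jog_arm", "data": {"rows": [[120,0,0,0,0,0,0],[120,0,0,0,0,0,0],[120,0,0,0,0,0,0],[120,0,0,5,0,0,0],[120,0,0,5,0,0,0],[120,0,0,5,0,0,0],[120,0,0,5,0,0,0],[120,0,0,0,0,0,0]]}}

```text
t: 4.02
ee_pos: [0.499, 0.0046, -0.0024]
ee_rot: [3.141, -0.003, -2.995]
wrist_force: [-0.1, 0.2, -0.8]
width: 0.0452
grip_force: 0.0
```

Emit:
{"op": "jog_arm", "data": {"rows": [[175,0,0,0,0,0,0],[190,0,0,0,0,0,0],[205,0,0,0,0,0,0],[205,0,0,0,0,0,0],[205,0,0,0,0,0,0]], "grip_force": 20}}

```text
t: 4.43
ee_pos: [0.5004, 0.0024, -0.0002]
ee_rot: [-3.138, 0.0, -2.996]
wrist_force: [0.6, -8.0, -1.0]
width: 0.0181
grip_force: 19.4
```

Emit:
{"op": "jog_arm", "data": {"rows": [[205,0,0,-2,0,0,0],[205,0,0,0,0,0,0],[205,0,0,0,0,0,0]]}}

```text
t: 4.68
ee_pos: [0.5001, 0.0024, 0.0003]
ee_rot: [-3.138, -0.001, -2.996]
wrist_force: [3.9, -6.8, -8.8]
width: 0.0177
grip_force: 19.3
```

Place 5 is locked: a 2 mm lift command gave about 9 N and the tube did not follow. On to place 4, gripping deeper.

Emit:
{"op": "jog_arm", "data": {"rows": [[120,0,-2,0,0,0,0],[120,0,0,0,0,0,0],[120,0,0,-16,0,0,0],[120,0,0,-20,0,0,0],[120,0,-33,0,0,0,0],[120,0,-33,0,0,0,0],[120,0,0,0,0,0,0],[120,0,0,0,0,0,0]]}}

```text
t: 5.35
ee_pos: [0.5103, -0.0637, 0.038]
ee_rot: [3.141, 0.001, -2.998]
wrist_force: [-0.0, -0.1, 0.2]
width: 0.0453
grip_force: 0.0
```

```bash
python3 d.py 509.2 -62.9 -9
```

```text
tool delta mm [ 1.   0.9 47. ] yaw [ 1.7998e+02  5.0000e-02 -1.7177e+02] [ 0.51029548 -0.06367544  0.03802033] 0.04532231849472584 [-0.05 -0.08  0.24] 5.35
```

Emit:
{"op": "jog_arm", "data": {"rows": [[120,1,1,16,0,0,0],[120,0,0,10,0,0,0],[120,0,0,10,0,0,0],[120,0,0,10,0,0,0],[120,0,0,0,0,0,0]]}}

```text
t: 5.77
ee_pos: [0.5071, -0.061, -0.0115]
ee_rot: [3.14, -0.004, -2.995]
wrist_force: [-0.0, 0.4, -0.4]
width: 0.0453
grip_force: 0.0
```

Emit:
{"op": "jog_arm", "data": {"rows": [[175,0,0,0,0,0,0],[190,0,0,0,0,0,0],[205,0,0,0,0,0,0],[205,0,0,0,0,0,0],[205,0,0,0,0,0,0]]}}

```text
t: 6.18
ee_pos: [0.5096, -0.0625, -0.0075]
ee_rot: [-3.14, 0.002, -2.996]
wrist_force: [-0.1, -2.9, 2.2]
width: 0.019
grip_force: 22.9
```

Emit:
{"op": "jog_arm", "data": {"rows": [[205,0,0,-2,0,0,0],[205,0,0,0,0,0,0],[205,0,0,0,0,0,0]]}}

```text
t: 6.43
ee_pos: [0.5089, -0.0616, -0.0064]
ee_rot: [3.141, 0.0, -2.995]
wrist_force: [-0.2, -1.0, 1.4]
width: 0.019
grip_force: 22.7
```

Place 4 seems to give (no downward force). I'll lift 4 mm more to confirm.

Emit:
{"op": "jog_arm", "data": {"rows": [[205,0,0,-2,0,0,0],[205,0,0,-2,0,0,0],[205,0,0,0,0,0,0],[205,0,0,0,0,0,0]]}}

```text
t: 6.77
ee_pos: [0.5089, -0.0618, -0.0024]
ee_rot: [3.142, 0.0, -2.995]
wrist_force: [-0.1, 0.4, -0.7]
width: 0.0189
grip_force: 22.6
```

It came up freely: tube 4 is the loose one. Lifting it clear.

Emit:
{"op": "jog_arm", "data": {"rows": [[205,0,0,-5,0,0,0],[205,0,0,-10,0,0,0],[205,0,0,-15,0,0,0],[205,0,0,-15,0,0,0],[205,0,0,-15,0,0,0],[205,0,0,-10,0,0,0],[205,0,0,-5,0,0,0],[205,0,0,0,0,0,0],[205,0,0,0,0,0,0]]}}

```text
t: 7.52
ee_pos: [0.5088, -0.0619, 0.0724]
ee_rot: [3.142, -0.0, -2.995]
wrist_force: [0.2, 0.6, -0.0]
width: 0.0189
grip_force: 22.6
```

```bash
python3 - <<'E'
from bench import bot
import cv2,pickle
c=bot.capture("side"); pickle.dump(c,open("held.pkl","wb")); cv2.imwrite("pics/s3.png",cv2.resize(c["pixels"][130:330,180:420,::-1],None,fx=3,fy=3))
E
python3 d.py 491.5 346 73
```

```text
tool delta mm [-42.7 405.9  -1.2] yaw [ 1.7998e+02 -7.0000e-02 -1.7162e+02] [ 0.50842989 -0.06182856  0.071674  ] 0.018737270720117095 [ 0.08 -0.3  -1.14] 7.5667
```

View pics/s3.png

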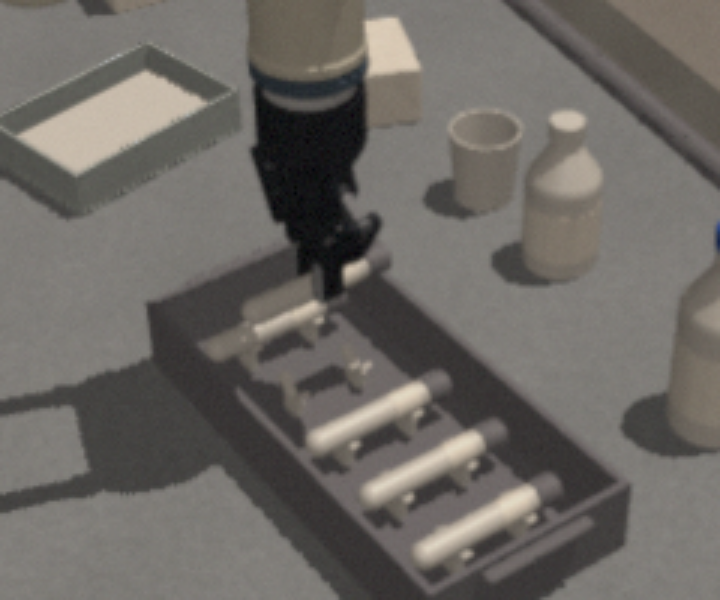

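The picture shows the tube held level at about (315, 290), the cradles of place 4 empty at (325, 380), and nothing else disturbed. Now turning and carrying it to the dish.

Emit:
{"op": "jog_arm", "data": {"rows": [[205,0,0,0,0,0,-0.06],[205,0,0,0,0,0,-0.07],[205,0,0,0,0,0,-0.06],[205,-4,14,0,0,0,0],[205,-8,26,0,0,0,0],[205,-9,29,0,0,0,0],[205,-9,29,0,0,0,0],[205,-9,29,0,0,0,0],[205,-9,29,0,0,0,0],[205,-9,29,0,0,0,0]]}}

```text
t: 8.4
ee_pos: [0.5007, 0.1328, 0.0711]
ee_rot: [3.141, -0.002, -2.806]
wrist_force: [0.9, -0.1, -1.0]
width: 0.0186
grip_force: 22.6
```

Emit:
{"op": "jog_arm", "data": {"rows": [[205,-9,29,0,0,0,0],[205,-9,29,0,0,0,0],[205,-9,29,0,0,0,0],[205,-9,29,0,0,0,0],[205,-9,29,0,0,0,0],[205,-9,29,0,0,0,0],[205,-6,20,0,0,0,0],[205,-4,11,0,0,0,0],[205,0,0,0,0,0,0],[205,0,0,0,0,0,0]]}}

```text
t: 9.23
ee_pos: [0.4941, 0.3456, 0.0714]
ee_rot: [-3.14, -0.002, -2.805]
wrist_force: [-0.2, 0.5, -1.1]
width: 0.0187
grip_force: 22.6
```

```bash
python3 d.py 491.5 346 73;  python3 - <<'E'
from bench import bot
import cv2,pickle
from h import world
c=bot.capture("side"); pickle.dump(c,open("held2.pkl","wb")); cv2.imwrite("pics/s4.png",cv2.resize(c["pixels"][70:230,140:340,::-1],None,fx=3.6,fy=3.6))
E
```

```text
tool delta mm [ 2.3  1.2 -1.6] yaw [-1.7994e+02 -1.1000e-01 -1.6070e+02] [0.49407701 0.34564954 0.07139378] 0.018713218049944177 [-0.24  0.46 -1.15] 9.2333
```

View pics/s4.png

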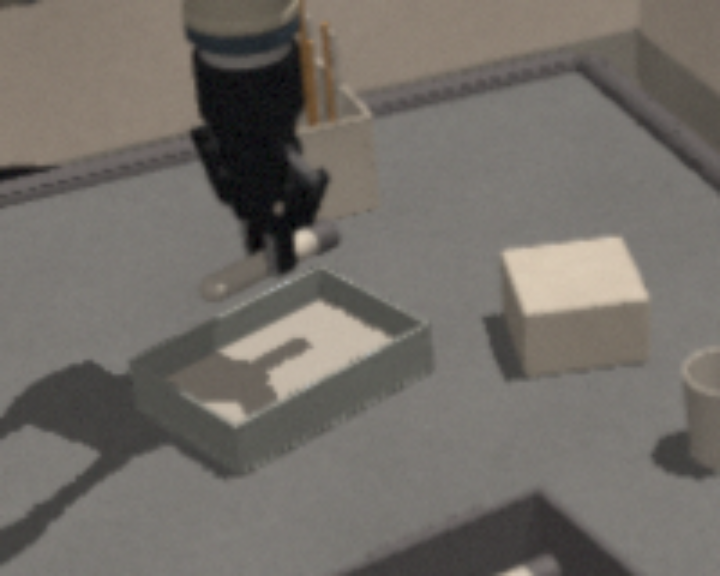

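The tube hangs level over the dish, aligned with its long axis, clear of everything. I'll lower it.

Emit:
{"op": "jog_arm", "data": {"rows": [[205,2,1,10,0,0,0],[205,0,0,15,0,0,0],[205,0,0,15,0,0,0],[205,0,0,14,0,0,0],[205,0,0,8,0,0,0],[205,0,0,6,0,0,0],[205,0,0,4,0,0,0],[205,0,0,2,0,0,0],[205,0,0,0,0,0,0],[205,0,0,0,0,0,0]]}}

```text
t: 10.12
ee_pos: [0.4926, 0.3467, -0.0008]
ee_rot: [3.141, 0.001, -2.805]
wrist_force: [0.4, 0.2, -0.6]
width: 0.0195
grip_force: 22.6
```

```bash
python3 d.py 491.5 346 -12;  python3 - <<'E'
from bench import bot
import cv2,numpy as np
from h import world
for n in ("side","top"):
    c=bot.capture(n); W=world(c)*1000; px=c["pixels"].astype(int).min(-1)
    if n=="side": cv2.imwrite("pics/s5.png",cv2.resize(c["pixels"][90:210,150:290,::-1],None,fx=5,fy=5))
    q=W-[491.5,346,0]; a=np.radians(19.2)
    lx=q[...,0]*np.cos(a)+q[...,1]*np.sin(a); ly=-q[...,0]*np.sin(a)+q[...,1]*np.cos(a)
    m=(abs(ly)<25)&(abs(lx)<75)&(W[...,2]>25)&(W[...,2]<60)
    for x in range(-75,75,15):
        k=m&(lx>=x)&(lx<x+15)
        if k.sum()>3: print(n,x,k.sum(),np.percentile(W[...,2][k],[50,90]).round(1),np.median(ly[k]).round(1))
E
```

```text
tool delta mm [ 1.3 -0.3 11.2] yaw [ 1.7999e+02  6.0000e-02 -1.6074e+02] [ 0.49259025  0.34671053 -0.00081492] 0.01946178836706283 [ 0.36  0.17 -0.63] 10.1167
side -75 12 [43.9 47.3] -2.7
side -60 42 [45.2 51.2] -7.0
side -45 36 [45.6 50.9] -7.6
side -30 34 [44.2 50.7] -6.3
side -15 81 [49.3 56.8] -8.1
side 0 24 [49.5 57.8] -21.5
side 15 23 [43.8 49.7] -9.1
side 30 37 [45.4 51.8] -9.5
side 45 34 [45.7 51.3] -7.7
top -75 4 [44.1 48. ] 1.6
top -60 50 [47.3 51.1] -1.3
top -45 48 [47.8 51.2] -0.9
top -30 49 [47.6 52.6] -0.6
top -15 46 [47.8 53.3] -0.3
top 30 21 [47.9 52.9] -5.6
top 45 40 [50.  53.1] -2.9
```

View pics/s5.png

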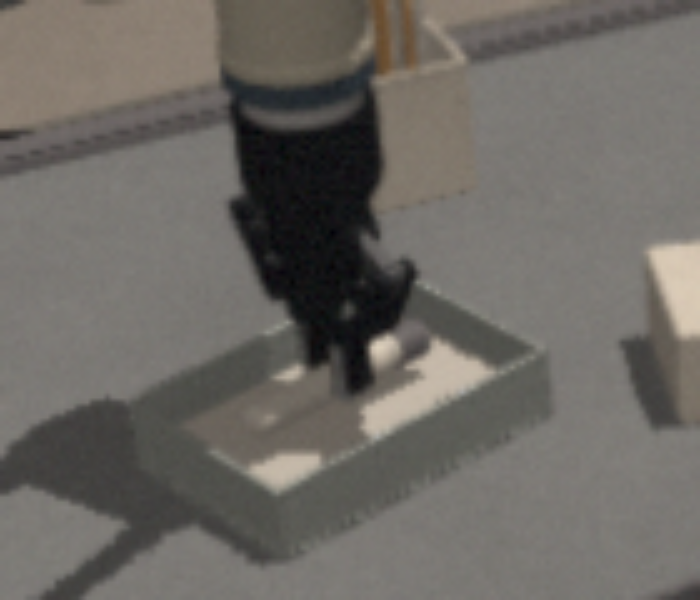

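The tube is inside the dish, well centred (about (330, 395)), with its underside about 10 mm above the insert. I'll lower it slowly.

Emit:
{"op": "jog_arm", "data": {"rows": [[205,0,0,2,0,0,0],[205,0,0,2,0,0,0],[205,0,0,2,0,0,0],[205,0,0,2,0,0,0],[205,0,0,1,0,0,0],[205,0,0,0,0,0,0],[205,0,0,0,0,0,0],[205,0,0,0,0,0,0]]}}

```text
t: 10.88
ee_pos: [0.4922, 0.3465, -0.0105]
ee_rot: [3.142, 0.0, -2.805]
wrist_force: [0.7, 0.2, -0.8]
width: 0.0186
grip_force: 22.6
```

Emit:
{"op": "jog_arm", "data": {"rows": [[205,0,0,1,0,0,0],[205,0,0,0,0,0,0],[205,0,0,0,0,0,0],[205,0,0,0,0,0,0]]}}

```text
t: 11.22
ee_pos: [0.4923, 0.3465, -0.0114]
ee_rot: [3.142, 0.0, -2.805]
wrist_force: [0.8, -0.3, -0.7]
width: 0.019
grip_force: 22.6
```

```bash
python3 - <<'E'
from bench import bot
import numpy as np
from h import world
for n in ("side","top"):
    F=[];A=[]
    for i in range(4):
        c=bot.capture(n); F.append(bot.sense()["wrist_force"]); W=world(c)*1000
        q=W-[491.5,346,0]; a=np.radians(19.2)
        lx=q[...,0]*np.cos(a)+q[...,1]*np.sin(a); ly=-q[...,0]*np.sin(a)+q[...,1]*np.cos(a)
        z=W[...,2]
        for x in (-60,-45,-30,30,45):
            k=(abs(ly+1)<12)&(lx>=x)&(lx<x+15)&(z<60)&(z>24); A.append(np.percentile(z[k],90))
        k=(abs(lx)<80)&(abs(ly)<50)&(abs(ly)>30)&(z<35); ins=np.median(z[k])
    print(n,np.reshape(A,(4,5)).mean(0).round(1),"insert",ins.round(1),np.mean(F,0).round(2))
E
python3 d.py
```

```text
side [39.5 39.3 39.3 39.9 40.8] insert 18.1 [-0.49  0.1  -0.21]
top [40.6 41.  40.6 40.8 41.5] insert 17.8 [-0.15  0.11 -0.57]
tool delta mm [ 106.2 -326.6 -161.5] yaw [-180.      0.   -160.74] [ 0.49224067  0.34646638 -0.01150483] 0.018770181335875182 [1.02 0.63 0.03] 11.6167
```

Emit:
{"op": "jog_arm", "data": {"rows": [[205,0,0,1,0,0,0],[205,0,0,0,0,0,0],[205,0,0,0.7,0,0,0],[205,0,0,0,0,0,0],[205,0,0,0,0,0,0]]}}

```text
t: 12.03
ee_pos: [0.4923, 0.3465, -0.0131]
ee_rot: [3.142, 0.0, -2.805]
wrist_force: [-0.2, 0.5, 0.1]
width: 0.0189
grip_force: 22.7
```

```bash
cat > f.py <<'E'
from bench import bot
import numpy as np
from h import world
F=[];P=[];I=[];T=[]
for i in range(8):
    c=bot.capture("top"); s=bot.sense(); F.append(s["wrist_force"]);P.append(s["ee_pos"][2]); W=world(c)*1000
    q=W-[491.5,346,0]; a=np.radians(19.2)
    lx=q[...,0]*np.cos(a)+q[...,1]*np.sin(a); ly=-q[...,0]*np.sin(a)+q[...,1]*np.cos(a); z=W[...,2]
    I.append(np.median(z[(abs(lx)<80)&(abs(ly)<50)&(abs(ly)>30)&(z<35)]))
    T.append(np.percentile(z[(abs(ly+1)<12)&(lx>-60)&(lx<-15)&(z<60)&(z>24)],90))
print("F",np.mean(F,0).round(2),"z",np.mean(P).round(4),"insert",np.mean(I).round(2),"tube",np.mean(T).round(2),s["t"])
E
python3 f.py
```

```text
F [-0.28  0.22  0.34] z -0.0131 insert 16.39 tube 38.98 12.4333
```

The insert went down about 1.5 mm and the force changed sign, so the tube rests on it. I'll release and rise straight up.

Emit:
{"op": "jog_arm", "data": {"rows": [[190,0,0,0,0,0,0],[175,0,0,0,0,0,0],[150,0,0,0,0,0,0],[120,0,0,0,0,0,0],[120,0,0,0,0,0,0],[120,0,0,0,0,0,0],[120,0,0,-5,0,0,0],[120,0,0,-10,0,0,0],[120,0,0,-20,0,0,0],[120,0,0,-30,0,0,0]]}}

```text
t: 13.27
ee_pos: [0.4907, 0.3455, 0.0502]
ee_rot: [-3.14, -0.005, -2.805]
wrist_force: [0.4, 0.0, 0.2]
width: 0.0453
grip_force: 0.0
```

Emit:
{"op": "jog_arm", "data": {"rows": [[120,0,0,-40,0,0,0],[120,0,0,-40,0,0,0],[120,0,0,-20,0,0,0],[120,0,0,0,0,0,0],[120,0,0,0,0,0,0],[120,0,0,0,0,0,0]]}}

```text
t: 13.77
ee_pos: [0.492, 0.3463, 0.1515]
ee_rot: [-3.141, -0.001, -2.805]
wrist_force: [0.2, 0.8, 0.2]
width: 0.0451
grip_force: 0.0
```

```bash
python3 f.py
python3 - <<'E'
from bench import bot
import cv2
c=bot.capture("side"); cv2.imwrite("pics/s6.png",c["pixels"][...,::-1])
E
```

```text
F [ 0.17  0.11 -0.05] z 0.1503 insert 17.13 tube 38.85 14.1667
```

View pics/s6.png

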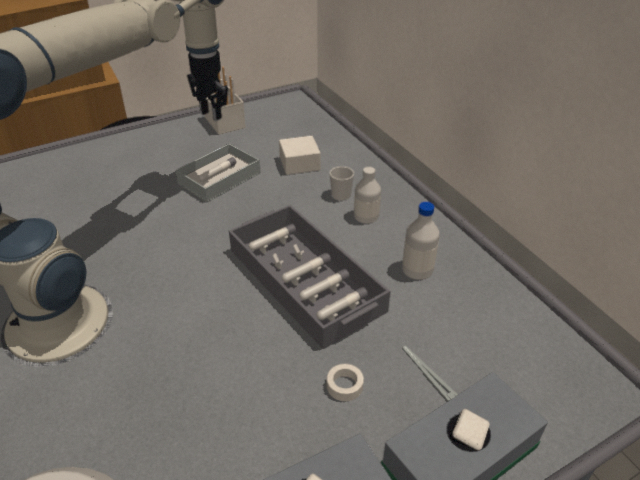

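The tube lies in the dish at about (217, 168), the box holds the four locked ones, the bystanders are where they were, and the gripper is clear at (210, 95). Handing in.

```bash
python3 -c "
from bench import bot
print(bot.job_done())"
```

```text
the job is handed in; nothing more can be done
None
```

The loose tube was the one at place 4; it now lies in the steel dish with the gripper clear. In the last picture the other four tubes and the bystanders are where they were, and I've handed the job in (the hand-in returned no verdict).

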